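Load a relay board into the sprung board holder

ROBOT

A 6-joint arm with a two-finger parallel gripper is mounted at the origin on a cart in front of the work surface, level with it; the furniture and walls round the work are solid. World frame = base frame: x ahead of the robot, y to its left, z up, the work surface at z = 0. Lengths are in m, angles in rad, forces in N, time in s.
With the tool pointing down it reaches from about 0.375 to 0.975 m from the base axis. Payload 3.8 kg.
Tool frame: the origin (TCP) lies at the very end of the fingers, on their centre line; the grasp point (between the pads) lies 19 mm behind it; z points along the fingers, y is the line along which they close (so a half turn about z gives the same grasp; the last joint's range is limited). The gripper opens to 85 mm and grips with 20 to 120 N. Pads are 22 mm wide; open, the fingers measure 114 mm over their backs; the gripper's body (76 mm by 85 mm) begins 54 mm behind the grasp point. The pads swing forward as they close: fully open they stand 13 mm farther back than shut.
Start: joints at [1.192, 0.264, 1.604, -0, 1.274, -0.037], TCP at [0.226, 0.636, 0.231] pointing down, gripper open.
Joint ranges: [-2.63, 2.63], [-0.94, 2.18], [0.31, 2.57], [-1.31, 4.45], [0, 2.66], [-2.55, 2.55]. Speed limits (rad/s): [2.57, 2.57, 3.14, 3.14, 3.14, 3.14].

INTERFACE

Orientations are given as a rotation vector (axis times angle).
In Python, from workcell import * gives the robot as it stands.
- The arm moves only by the shell command python3 -m crank 'ROWS' [OPENING] [FORCE]. ROWS is JSON, a list that holds one entry, the list of rows, each a list of 6 numbers: the shift along the tool's x, y, z in cm, then the turn, a rotation vector about the tool's x, y, z in rad. In form: [[[dx, dy, dz, ax, ay, az], ...]]. A call has 1 to 8 rows; each row shifts and turns the commanded pose from where the row before left it, along the tool's axes as they then stand; what a row does not reach is not made up. A row lasts 1/12 s, in which the tool goes at most 41.7 mm and 7.16 degrees, less where a joint would pass 70% of its speed; a pose out of reach is approached as far as the arm can. A call with a gripper value outside its range is refused whole. OPENING is the finger opening in cm, from 0 to 8.54, set as the call begins (- or left out, the last holds). The fingers move at their own pace and stop on an object; FORCE is the grip in N (left out, the last holds). Time passes only in rows, so rows that do not move let the fingers close. It gives the time, the measured TCP pose, the force, the opening and the grip force at its end, in the units of the state.
- read_state(): the state, without advancing time (a new reading comes with each control period).
- read_camera(name): name is "side" or "top" or "wrist"; returns the picture (384x512x3 uint8, blue, green, red); there is no depth.
- camera_model(name): a dict with "camera_matrix" (3x3 intrinsics, pixels), "R" (3x3) and "t" (3): a world point X has camera coordinates R X + t. Camera axes: x right, y down, z forward; pixel columns grow to the right and rows downward; lengths in m; the calibration is good to about 2 mm. A picture is of the moment at which its call begins: read the wrist's pose just before it. camera_model takes no time and is no camera call; for the wrist camera it gives the pose at the moment of the call.
- finish_job(): hands the job in; it is judged then, once.
The state is a dict: "time": time; "q": joint angles; "joint_vel": joint speeds; "joint_torque": joint torques, N m; "tool_pos": TCP position; "tcp_rot": TCP orientation; "wrist_force": force on the tool from outside, world axes, zero at the start; "torque": the same for the moment, N m; "width": opening from 0.0 (shut) to 1.0 (fully open); "grip_force": force on a finger pad.
Only numpy, scipy, OpenCV 4.12 (cv2) and the standard library are available. Lean on these libraries where they do the work, as an engineer would, in place of code of your own. Each camera call takes 0.05 s, during which the arm holds its last target. There are 200 camera calls.

TASK

Load the loose green relay board that lies on the board holder's black track into the holder by touch alone, lifting nothing: push the black tab of the sprung blue jaw back past its catch and let go, so that the jaw comes back and stays open on the stop pin. With the jaw held open, slide the board along the track until it is fully home against the white end stop, then press the red release pad so that the jaw springs shut and clamps the board there. Do not disturb the fan, capacitor and standoff beside the holder.

Things in the scene. Friction and masses are not known exactly. Their poses are not given: they have to be found in the camera images.
- board_holder: Aluminium board holder, 242 x 171 mm, screwed to the bench. Origin on the bench under the centre of a board that is home; x = the way the jaw opens, y = the way the board slides in, z up. Black track: z 12 mm, y -125 to +34.5 (white end stop, 28 mm high), between guides 22 mm high at x -31 and x +44 (outer ends at y -125). Fixed jaw: face x -31, 34 mm high.
- jaw (a joint): Blue sprung jaw, m along the holder's x. 0 = shut (gap 42 mm, the board cannot enter); about 0.020 = shut on the board; 0.032 = held open on the stop pin (gap 74 mm); 0.050 = end of travel. Spring 5 N at 0, 11 N at 0.050, damped. The pin drops behind it at 0.033 and a shorter push springs back to 0; push to about 0.043. Jaw: 18 x 64 mm, 36 mm high.
- jaw_tab (a point): Middle of the face to push of the black ribbed upright tab on top of the blue jaw; it moves with the jaw. Axes as the holder's: push along +x. The tab is 38 mm wide (y), 7 mm thick, and stands from z 36 to 62 mm above the bench; this point is at z 50 mm. When the jaw is shut the point is at x +16 mm, y 0 in the holder's frame.
- catch_pad (a point): Middle of the top of the red release pad (17 x 34 mm, crowned, top 48 mm above the bench, at x +90 mm, y 0 in the holder's frame) on the catch that carries the stop pin. Pressed straight down it tips and lifts the pin: the held jaw is let go after 4 to 6 mm, the stop comes at 8 mm; this takes up to 10 N, and the pad springs back up.
- catch (a joint): Sprung catch with the red pad and the steel stop pin, rad. 0 = pin down and pad up; about 0.2 = the pin is clear of the jaw's striker; 0.30 = end of travel. The jaw's ramp also lifts it as the jaw is pushed past, and it may rest partly raised on the jaw's striker when the jaw is shut on a board.
- board_mid (a point): Centre of the loose green relay board (62 mm along its x, 68 mm along its y, 20 mm high, solid to the touch, about 0.1 kg), 10 mm above its underside. It starts lying on the black track before the jaws, 77 to 88 mm short of home, its y within a few degrees of the holder's y. Home: this point within 2.5 mm of y = 0 in the holder's frame.
- bay (a point): Point 22 mm above the bench over the holder's origin: the centre of the board once it is home and clamped. Axes as the holder's.
- fan: Black square fan, 60 x 60 x 25 mm, lying to the left of the holder; origin under its centre. Not to be moved.
- capacitor: Blue can capacitor standing to the left of the holder, 35 mm in diameter, 52 mm high; origin under its centre. Not to be moved.
- brass_standoff: Brass hexagon standoff standing on the bench, 15 x 13 mm, 54 mm high; origin under its centre. Not to be moved.
Mind the look-alikes: they are no part of the job. There is more than one size of the part that bears board_mid; the job needs the larger.

How it is judged:
On the way, in this order (a step that is already met when the one before it is completed fails the run):
1. the jaw is pushed back past its catch, the board still outside (value of joint jaw above 0.0355 m and y of board_mid in the frame of board_holder below -0.06 m), for 0.02 s.
2. the jaw, let go, rests open on the stop pin, untouched (value of joint jaw between 0.0295 and 0.0345 m and value of joint catch below 0.06 rad and contact force between the fingers and anything else below 0.2 N and y of board_mid in the frame of board_holder below -0.06 m), for 0.2 s.
3. the board is slid home against the end stop while the jaw is held open (value of joint jaw between 0.0295 and 0.0345 m and y of board_mid in the frame of board_holder between -0.0025 and 0.004 m), for 0.1 s.
At the end, for the whole second after the job is handed in: The jaw has shut on the board (jaw joint 0.0175 to 0.0225), which lies flat on the track (within 3 degrees) and square (within 0.04 rad), home against the end stop (its centre within 2.5 mm before and 4 mm past the bay's along y, 3 mm along x), and all is at rest (value of joint jaw between 0.0175 and 0.0225 m and y of board_mid in the frame of board_holder between -0.0025 and 0.004 m and x of board_mid in the frame of board_holder between -0.003 and 0.003 m and angle between the y axis of board_mid and the y axis of board_holder, either way round below 0.04 rad and z of board_mid in the frame of board_holder below 0.025 m and angle between board_mid's own z axis and vertical below 0.05 rad and velocity of joint jaw between -0.005 and 0.005 m/s); the robot touches nothing.
It fails at once if the board is lifted off the track or tipped (z of board_mid in the frame of board_holder above 0.028 m or angle between board_mid's own z axis and vertical above 0.15 rad).
It fails at once if the fan is moved (distance of fan from where it was at the start of the episode above 0.015 m).
It fails at once if the capacitor is moved (distance of capacitor from where it was at the start of the episode above 0.015 m).
It fails at once if the brass standoff is moved (distance of brass_standoff from where it was at the start of the episode above 0.015 m).
It also fails if it takes over 59 s, if anything falls off the work surface, if the arm or the gripper's body presses on something with over 40 N, if the wrist force passes 120 N, or if a joint passes its speed limit or range.

## Working session

There is one attempt and no reset: what is moved stays moved. The work goes in short steps, Python scripts to look and compute and a shell command to move; the robot and the scene stay as the last step left them, time stands still between calls to the robot, and variables do not carry over. Pictures are saved under pics/ and viewed, at most 10 in all, crops included, and the job is handed in when it is done.

```bash
mkdir -p pics; ls; python3 - <<'E'
from workcell import *
import cv2,numpy as np
for n in ("top","side"):
    cv2.imwrite(f"pics/{n}0.png",cv2.resize(read_camera(n),(800,600),interpolation=cv2.INTER_CUBIC))
    m=camera_model(n); print(n,np.round(m["camera_matrix"],1).tolist(),np.round(m["R"],3).tolist(),np.round(m["t"],3).tolist())
s=read_state(); print(s)
E
```

```text
pics
top [[417.4, 0.0, 259.7], [0.0, 417.4, 189.6], [0.0, 0.0, 1.0]] [[-0.019, -1.0, -0.015], [-0.992, 0.021, -0.123], [0.124, 0.013, -0.992]] [0.13, 0.442, 0.871]
side [[495.6, 0.0, 257.4], [0.0, 495.6, 193.3], [0.0, 0.0, 1.0]] [[0.841, -0.541, 0.014], [-0.321, -0.52, -0.792], [0.436, 0.662, -0.61]] [-0.311, 0.277, 0.723]
{'time': 0.1, 'q': array([ 1.19212149e+00,  2.64703654e-01,  1.60525361e+00,  2.04277696e-05,
        1.27371531e+00, -3.68981107e-02]), 'joint_vel': array([ 0.00108189, -0.00077988, -0.00262819,  0.00239568,  0.00019791,
        0.00133011]), 'joint_torque': array([ 2.94391348e-04, -5.16711366e+01, -3.68590987e+01, -1.45856520e-04,
        6.26837224e-03, -4.11397696e-05]), 'tool_pos': array([0.2259793 , 0.63533494, 0.23006039]), 'tcp_rot': array([-0.53418525, -3.09538762,  0.00319008]), 'wrist_force': array([ 0.22746021, -0.54068944,  0.48182245]), 'torque': array([-0.03232851, -0.00767297, -0.01911568]), 'grip_force': 0.0, 'width': 0.9995925628143247}
```

View pics/top0.png

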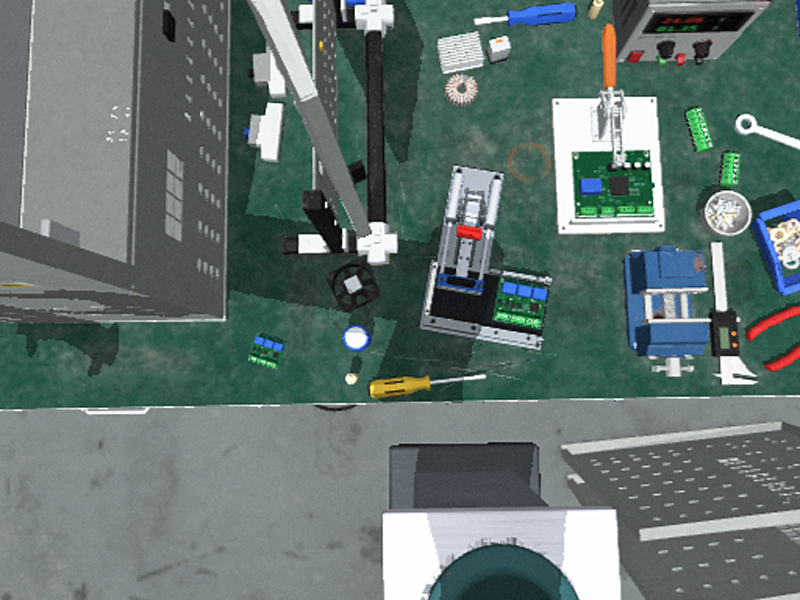

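View pics/side0.png

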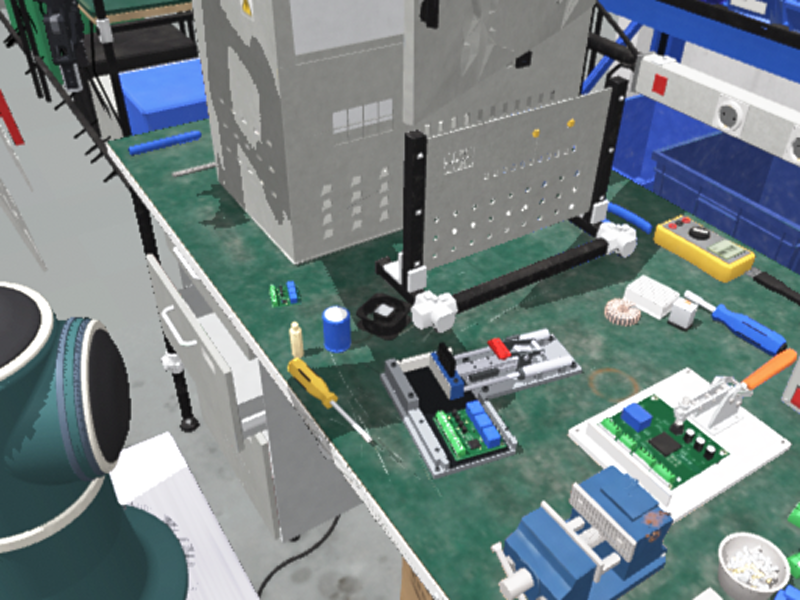

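The top view shows two boards: one at (267,350), small and lying on the bench, and one at (522,302), on the holder's track. The clamp fixture's board at (612,183) is also green. The (522,302) board is the larger one and lies on the black track before the blue jaw, so it is the one meant. I'll confirm it in an enlarged crop.

```bash
python3 - <<'E'
import cv2,numpy as np
from workcell import *
a=read_camera("top")[95:235,255:365]; b=read_camera("side")[205:310,240:375]
a=cv2.resize(a,None,fx=4,fy=4,interpolation=cv2.INTER_CUBIC); b=cv2.resize(b,None,fx=2.6,fy=2.6,interpolation=cv2.INTER_CUBIC)
o=np.zeros((560,800,3),np.uint8); o[:560,:440]=a; o[:b.shape[0],445:445+b.shape[1]]=b[:,:355]
cv2.imwrite("pics/crop1.png",o)
E
```

```text
(no output)
```

View pics/crop1.png

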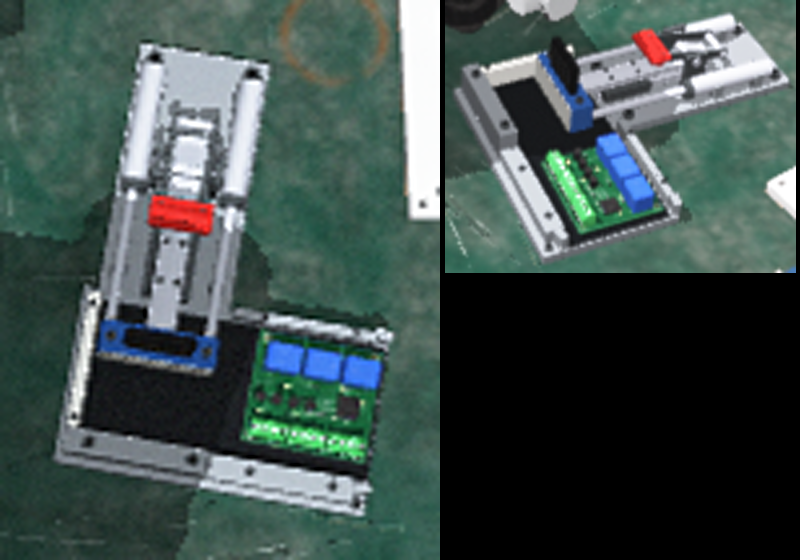

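The crop shows the large three-relay board on the track at about (312,398), the black tab at (160,341), the red pad at (181,214) and the jaw shut. This is the right board. Next I'll fit the holder pose to those points.

```bash
cat >h.py <<'E'
from workcell import *
import cv2,numpy as np
from scipy.optimize import least_squares
from scipy.spatial.transform import Rotation as Ro
def W(p,h):
    c,s=np.cos(p[2]),np.sin(p[2]); h=np.atleast_2d(h)
    return np.c_[p[0]+c*h[:,0]-s*h[:,1],p[1]+s*h[:,0]+c*h[:,1],h[:,2]]
def H(p,w):
    c,s=np.cos(p[2]),np.sin(p[2]); d=np.array(w)[:2]-p[:2]
    return np.array([c*d[0]+s*d[1],-s*d[0]+c*d[1],w[2]])
def proj(m,X):
    c=X@np.array(m["R"]).T+m["t"]; u=c@np.array(m["camera_matrix"]).T; return u[:,:2]/u[:,2:]
def ray(m,px,z):
    R=np.array(m["R"]);C=-R.T@m["t"]; d=R.T@np.linalg.solve(m["camera_matrix"],[*px,1]); return C+d*(z-C[2])/d[2]
def fit(m,h,px):
    r=least_squares(lambda p:(proj(m,W(p,h))-px).ravel(),[.45,.05,-.15],loss="soft_l1")
    return r.x,proj(m,W(r.x,h))-px
def where(p):
    "tcp in holder frame (mm), and the tool axes in the holder frame"
    s=read_state(); R=Ro.from_euler('z',-p[2])*Ro.from_rotvec(s["tcp_rot"])
    print("t",round(s["time"],2),"tcp holder mm",np.round(H(p,s["tool_pos"])*1e3,1),"F holder",np.round(Ro.from_euler('z',-p[2]).apply(s["wrist_force"]),1),"w",s["width"])
    return s,R
E
python3 - <<'E'
from h import *
m=camera_model("top")
h=np.array([[90,0,48],[19.5,0,62],[11,32,36],[11,-32,36],[29,-32,36],[29,32,36],[-31,-125,22],[44,-125,22]])/1e3
px=np.array([[181,214],[160,341],[100,362],[212,372],[218,340],[106,322],[364,484],[388,345]])/4+[255,95]
p,e=fit(m,h,px); print(p,np.round(e,1).tolist())
for z in (.014,.02):
  b=[H(p,ray(m,np.array(q)/4+[255,95],z))*1e3 for q in [(262,335),(383,350),(365,460),(243,440)]]
  print(np.round(b).tolist(),np.round(np.mean(b,0),1))
for n,o in (("fan",(350,286,.02)),("cap",(355,338,.052)),("st",(351,378,.054))):
  print(n,np.round(H(p,ray(m,np.array(o[:2])*.64,o[2]))*1e3))
print("px->holder tool axes"); s,R=where(p); print(np.round(R.as_matrix(),3)); 
print(np.round(W(p,[[0,0,0],[16,0,50],[90,0,48],[0,-85,22]]/np.array(1e3)),3))
E
```

```text
[ 0.43920623  0.05068919 -0.19349718] [[-0.3, 0.4], [0.0, 0.0], [-1.2, -2.1], [0.4, 0.5], [0.2, 0.2], [-1.3, -0.3], [1.4, -0.2], [0.6, 0.4]]
[[40.0, -56.0, 14.0], [43.0, -123.0, 14.0], [-18.0, -122.0, 14.0], [-19.0, -55.0, 14.0]] [ 11.4 -89.2  14. ]
[[39.0, -56.0, 20.0], [42.0, -122.0, 20.0], [-19.0, -121.0, 20.0], [-20.0, -55.0, 20.0]] [ 10.5 -88.3  20. ]
fan [ -6. 150.  20.]
cap [-78. 126.  52.]
st [-131.  122.   54.]
px->holder tool axes
t 0.2 tcp holder mm [-321.6  532.9  230.4] F holder [ 0.3  0.  -0.3] w 0.9981777793077986
[[-0.989  0.148 -0.   ]
 [ 0.148  0.989 -0.001]
 [ 0.    -0.001 -1.   ]]
[[ 0.439  0.051  0.   ]
 [ 0.455  0.048  0.05 ]
 [ 0.528  0.033  0.048]
 [ 0.423 -0.033  0.022]]
```

```bash
cat >>h.py <<'E'
P=np.array([0.4392,0.0507,-0.1935])
if __name__=="__main__":
    s,R=where(P); print(np.round(R.as_matrix()[:,:2].T,3).tolist())
E
python3 -m crank '[[[-0.8,-2.5,0,0,0,-0.074],[-0.8,-2.5,0,0,0,-0.074],[-0.8,-3.5,0,0,0,0],[-0.8,-3.5,0,0,0,0],[-0.8,-3.5,0,0,0,0],[-0.8,-3.5,0,0,0,0],[-0.8,-3.5,0,0,0,0],[-0.5,-3.5,0,0,0,0]]]' 0 20 && python3 h.py
```

```text
time: 0.87
tool_pos: [0.2301, 0.3669, 0.231]
tcp_rot: [0.304, 3.127, -0.0]
wrist_force: [-0.6, 0.5, 1.4]
width: 0.002
grip_force: 0.0
t 0.87 tcp holder mm [-266.   270.1  231. ] F holder [-0.7  0.4  1.4] w 0.0022721307245172724
[[-1.0, 0.0, -0.0], [0.0, 1.0, -0.0]]
```

```bash
python3 -m crank '[[[-2.4,-2.7,0,0,0,0],[-2.4,-2.7,0,0,0,0],[-2.4,-2.7,0,0,0,0],[-2.4,-2.7,0,0,0,0],[-2.4,-2.7,0,0,0,0],[-2.4,-2.7,0,0,0,0],[-2.4,-2.7,1,0,0,0],[-2.4,-2.7,2,0,0,0]]]' >/dev/null
python3 -m crank '[[[-2,-2.4,2,0,0,0],[-2,-2.4,2,0,0,0],[0,0,0,0,0,0],[0,0,0,0,0,0]]]' && python3 h.py
python3 - <<'E'
from h import *
m=camera_model("wrist"); f=read_camera("wrist"); cv2.imwrite("pics/w0.png",cv2.resize(f,(800,600),interpolation=cv2.INTER_CUBIC))
np.savez("w0.npz",**{k:np.array(m[k]) for k in("camera_matrix","R","t")})
E
```

```text
time: 1.87
tool_pos: [0.4062, 0.0635, 0.1598]
tcp_rot: [-0.31, -3.123, 0.001]
wrist_force: [-0.4, 0.1, -0.0]
width: -0.001
grip_force: 0.0
t 1.87 tcp holder mm [-34.9   6.2 159.8] F holder [-0.4  0.1 -0. ] w -0.0012575788384982908
[[-1.0, 0.004, 0.003], [0.004, 1.0, -0.001]]
```

View pics/w0.png

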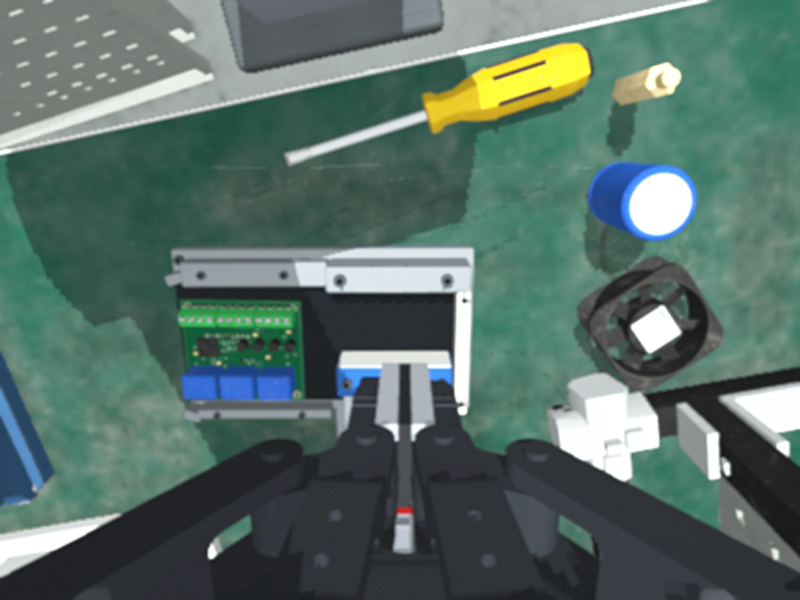

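The wrist view shows the jaw at (395,365), the end stop's inner edge at (457,300), and the board's bounds at about (180..303, 300..400). It is nearly square to the track.

```bash
python3 - <<'E'
from h import *
m=dict(np.load("w0.npz"))
for n,q,z in [("fixed jaw inner edge y?, x-31",(400,292),.034),("endstop inner y34.5",(456,330),.028),("jaw R edge y-32 ",(338,378),.036),("jaw L y32",(452,378),.036),("guide+44 inner",(230,403),.022),
 ("bd1",(180,302),.016),("bd2",(300,302),.016),("bd3",(303,400),.016),("bd4",(184,400),.016),("guide end -125",(170,285),.012),("cap",(660,202),.052)]:
  print(n,np.round(H(P,ray(m,np.array(q)*.64,z))*1e3,1))
E
```

```text
fixed jaw inner edge y?, x-31 [-28.    3.4  34. ]
endstop inner y34.5 [-4.3 34.2 28. ]
jaw R edge y-32  [ 20.7 -31.1  36. ]
jaw L y32 [21.  31.8 36. ]
guide+44 inner [ 43.2 -97.3  22. ]
bd1 [ -17.4 -121.8   16. ]
bd2 [-17.1 -53.6  16. ]
bd3 [ 44.5 -55.5  16. ]
bd4 [  44.2 -127.    16. ]
guide end -125 [ -26.3 -128.    12. ]
cap [-76.8 126.3  52. ]
```

```bash
python3 -m crank '[[[-0.5,-0.3,2.5,0,0,0],[-0.5,-0.3,2.5,0,0,0],[-0.5,0,2.5,0,0,0],[-0.4,0,2.5,0,0,0],[0,0,1.3,0,0,0],[0,0,0,0,0,0]]]' >/dev/null && python3 h.py
python3 -m crank '[[[-1,0,0,0,0,0],[-1,0,0,0,0,0],[-1,0,0,0,0,0],[-0.5,0,0,0,0,0],[0,0,0,0,0,0]]]' >/dev/null && python3 h.py
```

```text
t 2.42 tcp holder mm [-17.9   2.5  46.2] F holder [ 0.5 -0.4 -0.2] w 0.0009362837369064925
[[-1.0, -0.002, 0.005], [-0.002, 1.0, -0.001]]
t 2.83 tcp holder mm [20.4  2.8 49.7] F holder [-5.9  2.6  4. ] w -0.0010154683051724876
[[-1.0, 0.001, 0.001], [0.001, 1.0, 0.001]]
```

```bash
python3 -m crank '[[[-1,0,0,0,0,0],[-1,0,0,0,0,0],[-0.5,0,0,0,0,0],[0,0,0,0,0,0]]]' && python3 h.py
python3 - <<'E'
from h import *
o=cv2.resize(read_camera("top")[95:235,255:365],None,fx=4,fy=4,interpolation=cv2.INTER_CUBIC); cv2.imwrite("pics/top1.png",o)
E
```

```text
time: 3.17
tool_pos: [0.4826, 0.0447, 0.0491]
tcp_rot: [-0.304, -3.122, -0.002]
wrist_force: [-8.8, 3.6, 4.9]
width: -0.0
grip_force: 4.7
t 3.17 tcp holder mm [43.8  2.5 49.1] F holder [-9.3  1.9  4.9] w -0.0004756471829205416
[[-1.0, 0.001, 0.005], [0.001, 1.0, 0.001]]
```

View pics/top1.png

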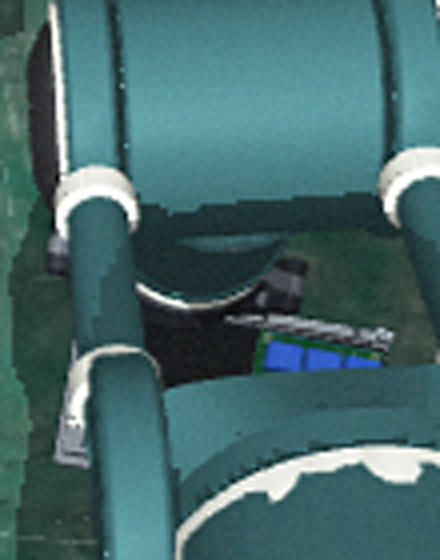

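The arm hides the jaw in this view, so I'll go by force: 9.3 N implies the jaw is at about 0.036–0.040. I'll push a little further, then back off.

```bash
python3 -m crank '[[[-0.5,0,0,0,0,0],[0,0,0,0,0,0],[0,0,0,0,0,0]]]' >/dev/null && python3 h.py
python3 -m crank '[[[0.5,0,0,0,0,0],[0.5,0,0,0,0,0],[0.5,0,0,0,0,0],[0.5,0,0,0,0,0],[0,0,0,0,0,0]]]' >/dev/null && python3 h.py
```

```text
t 3.47 tcp holder mm [48.   2.4 49. ] F holder [-9.3  1.7  3.9] w -0.0034981933525189217
[[-1.0, 0.001, 0.005], [0.001, 1.0, 0.0]]
t 3.88 tcp holder mm [30.7  2.2 49.5] F holder [ 0.1  0.2 -0.2] w -0.0030021431089942803
[[-1.0, 0.0, -0.003], [0.0, 1.0, 0.001]]
```

```bash
python3 -m crank '[[[0.5,0,0,0,0,0],[0,0,-2,0,0,0],[0,0,-3,0,0,0],[0,0,-3,0,0,0],[0.3,-2.2,0,0,0,0],[0.3,-2.2,0,0,0,0],[0.3,-2.2,0,0,0,0],[0.2,-2.4,0,0,0,0]]]' >/dev/null
python3 -m crank '[[[0,0,0,0,0,0],[0,0,0,0,0,0],[0,0,0,0,0,0],[0,0,0,0,0,0],[0,0,0,0,0,0],[0,0,0,0,0,0]]]' 8.54 20 >/dev/null && python3 h.py
python3 - <<'E'
from h import *
m=camera_model("wrist"); f=read_camera("wrist"); cv2.imwrite("pics/w1.png",cv2.resize(f,(800,600),interpolation=cv2.INTER_CUBIC))
np.savez("w1.npz",**{k:np.array(m[k]) for k in("camera_matrix","R","t")})
E
```

```text
t 5.05 tcp holder mm [ 13.8 -87.5 128.3] F holder [ 0.2 -0.4 -0.2] w 0.8447546176691028
[[-1.0, -0.001, -0.0], [-0.001, 1.0, 0.0]]
```

View pics/w1.png

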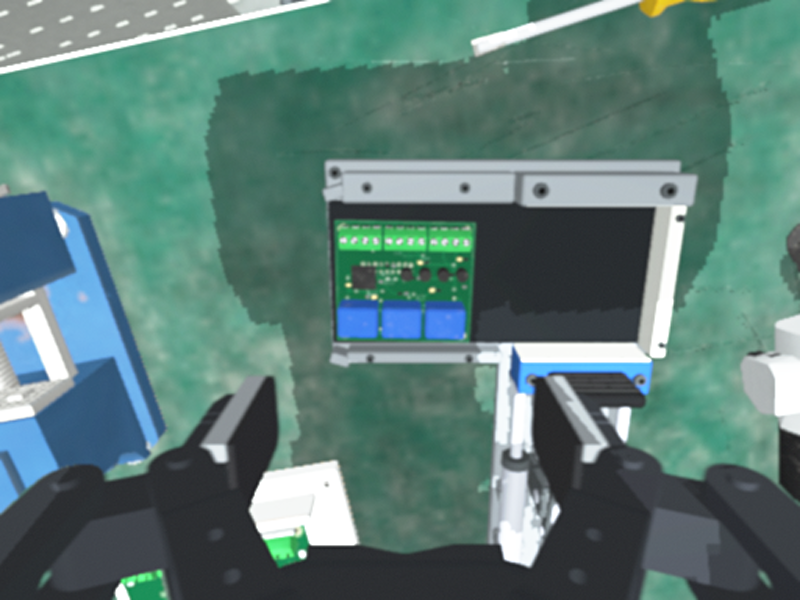

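The jaw is held open at (580,365), with its face nearly in line with the guide. The board's corners are (335,221), (476,222), (471,341) and (335,341).

```bash
python3 - <<'E'
from h import *
m=dict(np.load("w1.npz"))
for z in (.016,.03):
 b=[H(P,ray(m,np.array(q)*.64,z))*1e3 for q in [(335,221),(476,222),(471,341),(335,341)]]
 print(np.round(b,1).tolist(),np.round(np.mean(b,0),1))
for n,q,z in [("jaw face",(580,345),.036),("jawR",(512,350),.036),("guide+44",(410,345),.022),("stop",(645,300),.028),("guide -31",(430,205),.022),("fixed",(580,207),.034)]:
  print(n,np.round(H(P,ray(m,np.array(q)*.64,z))*1e3,1))
E
```

```text
[[-18.6, -121.4, 16.0], [-18.2, -53.2, 16.0], [43.6, -53.3, 16.0], [43.6, -123.7, 16.0]] [ 12.6 -87.9  16. ]
[[-20.7, -119.6, 30.0], [-20.3, -55.1, 30.0], [38.0, -55.2, 30.0], [38.1, -121.8, 30.0]] [  8.8 -87.9  30. ]
jaw face [37.7 -3.9 36. ]
jawR [ 40.3 -36.2  36. ]
guide+44 [ 43.4 -85.   22. ]
stop [17.6 28.1 28. ]
guide -31 [-27.  -75.9  22. ]
fixed [-27.7  -9.5  34. ]
```

```bash
python3 -m crank '[[[0.1,0,3,0,0,0],[0,0,3,0,0,0],[0,0,2.5,0,0,0],[0,0,1,0,0,0],[0,0,1,0,0,0],[0,0,0.9,0,0,0],[0,0,0,0,0,0]]]' >/dev/null && python3 h.py
python3 -m crank '[[[0,0,0,0,0,0],[0,0,0,0,0,0],[0,0,0,0,0,0],[0,0,0,0,0,0],[0,0,0,0,0,0]]]' 6.6 20 && python3 h.py
```

```text
t 5.68 tcp holder mm [ 12.1 -88.   13.4] F holder [ 0.3 -0.1 -0.5] w 0.9993486270859961
[[-1.0, 0.0, 0.002], [0.0, 1.0, -0.0]]
time: 6.1
tool_pos: [0.4359, -0.0384, 0.0154]
tcp_rot: [0.304, 3.124, -0.0]
wrist_force: [-0.4, -0.1, 4.0]
width: 0.794
grip_force: 23.3
t 6.1 tcp holder mm [ 13.9 -88.1  15.4] F holder [-0.3 -0.1  4. ] w 0.7937132211621695
[[-1.0, 0.0, -0.003], [0.0, 1.0, 0.0]]
```

```bash
python3 -m crank '[[[0.3,0,0,0,0,0],[0.3,0,0,0,0,0],[0.3,0,0,0,0,0],[0,0,0,0,0,0]]]' >/dev/null && python3 h.py
python3 -m crank '[[[0,0.9,0,0,0,0],[0,0.9,0,0,0,0],[0,0.9,0,0,0,0],[0,0.9,0,0,0,0],[0,0.9,0,0,0,0],[0,0.9,0,0,0,0],[0,0,0,0,0,0]]]' && python3 h.py
```

```text
t 6.43 tcp holder mm [  5.  -88.1  15.4] F holder [1.9 0.5 7.3] w 0.790037403109848
[[-1.0, 0.0, -0.004], [0.0, 1.0, 0.0]]
time: 7.02
tool_pos: [0.4374, 0.0167, 0.0154]
tcp_rot: [0.302, 3.125, -0.001]
wrist_force: [1.1, -1.3, 9.0]
width: 0.786
grip_force: 23.8
t 7.02 tcp holder mm [  4.7 -33.8  15.4] F holder [ 1.4 -1.1  9. ] w 0.7864940224304336
[[-1.0, -0.001, -0.002], [-0.001, 1.0, -0.001]]
```

```bash
python3 -m crank '[[[0,0,0,0,0,0],[0,0,0,0,0,0],[0,0,0,0,0,0],[0,0,-1,0,0,0],[0,0,-2,0,0,0],[0,0,-2.5,0,0,0],[0,-3.3,0,0,0,0],[0,-3.3,0,0,0,0]]]' 8.54 20 >/dev/null
python3 -m crank '[[[0,0,0,0,0,0],[0,0,0,0,0,0],[0,0,0,0,0,0],[0,0,0,0,0,0],[0,0,0,0,0,0],[0,0,0,0,0,0],[0,0,0,0,0,0]]]' 0 20 >/dev/null; python3 h.py
python3 - <<'E'
from h import *
m=camera_model("wrist"); f=read_camera("wrist"); cv2.imwrite("pics/w2.png",cv2.resize(f,(800,600),interpolation=cv2.INTER_CUBIC))
np.savez("w2.npz",**{k:np.array(m[k]) for k in("camera_matrix","R","t")})
E
```

```text
t 8.27 tcp holder mm [  3.5 -99.5  69.1] F holder [0.3 0.1 0.5] w 0.004976539161451076
[[-1.0, -0.001, 0.0], [-0.001, 1.0, 0.0]]
```

View pics/w2.png

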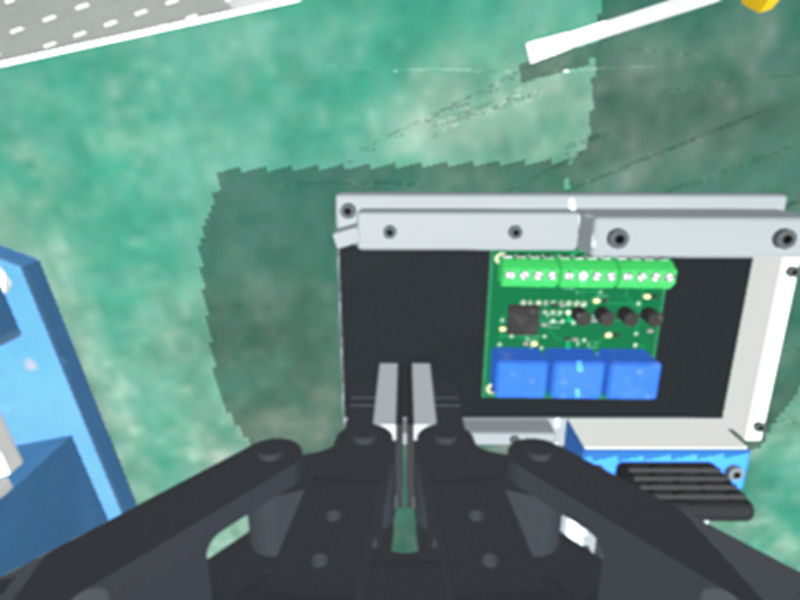

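The board at (575,325) sits between the open jaws and clear of both, and the fingers are behind it. I'll lower and push.

```bash
python3 -m crank '[[[0,0,2.5,0,0,0],[0,0,2.5,0,0,0],[0,0.8,0,0,0,0],[0,0.8,0,0,0,0],[0,0.8,0,0,0,0],[0,0.8,0,0,0,0],[0,0,0,0,0,0]]]' >/dev/null; python3 h.py
python3 -m crank '[[[0,0.5,0,0,0,0],[0,0.5,0,0,0,0],[0,0.4,0,0,0,0],[0,0,0,0,0,0]]]' >/dev/null; python3 h.py
```

```text
t 8.9 tcp holder mm [  5.1 -66.4  20.7] F holder [ 0.3 -0.5  0.4] w 0.000156350239772087
[[-1.0, -0.001, -0.003], [-0.001, 1.0, 0.001]]
t 9.23 tcp holder mm [  4.7 -53.6  20.1] F holder [ 0.6 -1.5  1.7] w 0.003992316843159634
[[-1.0, -0.0, -0.002], [-0.0, 1.0, 0.0]]
```

```bash
for i in 1 2; do python3 -m crank '[[[0,0.2,0,0,0,0],[0,0.2,0,0,0,0],[0,0,0,0,0,0]]]' >/dev/null; python3 h.py; done
```

```text
t 9.48 tcp holder mm [  3.2 -49.9  19. ] F holder [-0.9 -0.7 -0.2] w 0.0022683273516729205
[[-1.0, 0.001, 0.001], [0.001, 1.0, 0.0]]
t 9.73 tcp holder mm [  3.3 -46.8  19. ] F holder [ 0.1 -4.2 -0.5] w 0.0007984208081209351
[[-1.0, -0.001, 0.001], [-0.001, 1.0, -0.002]]
```

```bash
for i in 1 2; do python3 -m crank '[[[0,0.2,0,0,0,0],[0,0,0,0,0,0],[0,0,0,0,0,0]]]' >/dev/null; python3 h.py; done
```

```text
t 9.98 tcp holder mm [  3.2 -46.5  19. ] F holder [  0.5 -13.    1.1] w -0.004069581861886679
[[-1.0, -0.002, 0.001], [-0.002, 1.0, -0.005]]
t 10.23 tcp holder mm [  3.2 -46.2  19. ] F holder [  1.2 -21.1   2.8] w 0.0003081977180740805
[[-1.0, -0.003, 0.001], [-0.003, 1.0, -0.008]]
```

```bash
python3 -m crank '[[[0,-1,0,0,0,0],[0,-1,0,0,0,0],[0,0,-2.5,0,0,0],[0,0,-2.5,0,0,0],[0,0,-2.5,0,0,0],[0,0,0,0,0,0],[0,0,0,0,0,0]]]' >/dev/null; python3 h.py
python3 - <<'E'
from h import *
m=camera_model("wrist"); f=read_camera("wrist"); cv2.imwrite("pics/w3.png",cv2.resize(f,(800,600),interpolation=cv2.INTER_CUBIC))
np.savez("w3.npz",**{k:np.array(m[k]) for k in("camera_matrix","R","t")})
E
```

```text
t 10.82 tcp holder mm [  5.2 -62.   95.8] F holder [ 0.  -0.6  0.2] w -5.3032970036250086e-05
[[-1.0, 0.001, -0.004], [0.001, 1.0, 0.001]]
```

View pics/w3.png

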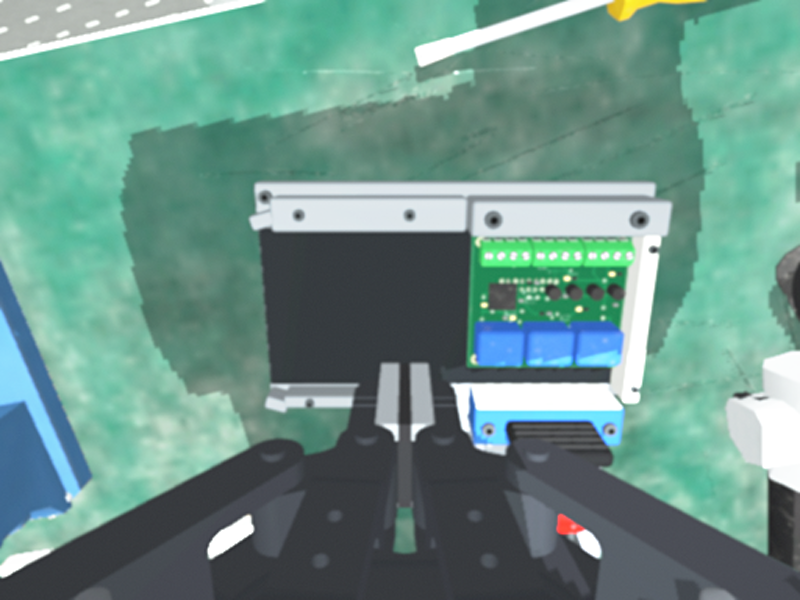

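The board is at (550,300), home against the end stop, and the jaw is still open. Now to the red pad.

```bash
python3 -m crank '[[[-2.1,1.5,0,0,0,0],[-2.1,1.5,0,0,0,0],[-2.1,1.6,0,0,0,0],[-2.2,1.6,0,0,0,0],[0,0,0,0,0,0],[0,0,2,0,0,0],[0,0,2.2,0,0,0],[0,0,0,0,0,0]]]' >/dev/null; python3 h.py
```

```text
t 11.53 tcp holder mm [84.6 -1.  47.1] F holder [-0.6 -0.4 -0.4] w 0.0007390524081856348
[[-1.0, 0.0, 0.008], [0.0, 1.0, -0.002]]
```

```bash
python3 -m crank '[[[0,0,0,0,0,0],[0,0,0,0,0,0]]]' >/dev/null; python3 h.py
```

```text
t 11.7 tcp holder mm [87.7 -0.5 51.8] F holder [-0.7 -0.4  0.1] w -0.001829692978616003
[[-1.0, 0.0, 0.002], [0.0, 1.0, -0.0]]
```

```bash
python3 -m crank '[[[-0.2,0,0.3,0,0,0],[0,0,0.3,0,0,0],[0,0,0.3,0,0,0],[0,0,0.1,0,0,0],[0,0,0,0,0,0],[0,0,0,0,0,0]]]' >/dev/null; python3 h.py
```

```text
t 12.2 tcp holder mm [91.  -0.2 42.5] F holder [ 0.2 -0.8  1.5] w -0.0012427425674204357
[[-1.0, 0.0, -0.001], [0.0, 1.0, 0.0]]
```

```bash
python3 -m crank '[[[0,0,0.2,0,0,0],[0,0,0,0,0,0],[0,0,0,0,0,0]]]' >/dev/null; python3 h.py;  python3 -m crank '[[[0,0,0.1,0,0,0],[0,0,0,0,0,0],[0,0,0,0,0,0]]]' >/dev/null; python3 h.py
```

```text
t 12.45 tcp holder mm [90.8 -0.1 40.4] F holder [-0.  -0.8  1.6] w -0.0028372617049037324
[[-1.0, 0.0, -0.0], [0.0, 1.0, 0.0]]
t 12.7 tcp holder mm [90.8 -0.1 39.8] F holder [-2.   0.7  5.4] w -0.0020341719873854425
[[-1.0, 0.0, -0.0], [0.0, 1.0, 0.0]]
```

Stop reached. Now I'll lift clear and look.

```bash
python3 -m crank '[[[0,0,-1,0,0,0],[0,0,-3,0,0,0],[0,0,-3,0,0,0],[2.5,-2,-2,0,0,0],[3,-2,-2,0,0,0],[3,-2,0,0,0,0],[0,0,0,0,0,0],[0,0,0,0,0,0]]]' >/dev/null; python3 h.py
python3 - <<'E'
from h import *
m=camera_model("wrist"); f=read_camera("wrist"); cv2.imwrite("pics/w4.png",cv2.resize(f,(800,600),interpolation=cv2.INTER_CUBIC))
np.savez("w4.npz",**{k:np.array(m[k]) for k in("camera_matrix","R","t")})
E
```

```text
t 13.37 tcp holder mm [  4.2 -60.8 149.5] F holder [ 1.2  0.4 -0.2] w -0.0019928725407964824
[[-1.0, 0.002, -0.0], [0.002, 1.0, 0.0]]
```

View pics/w4.png

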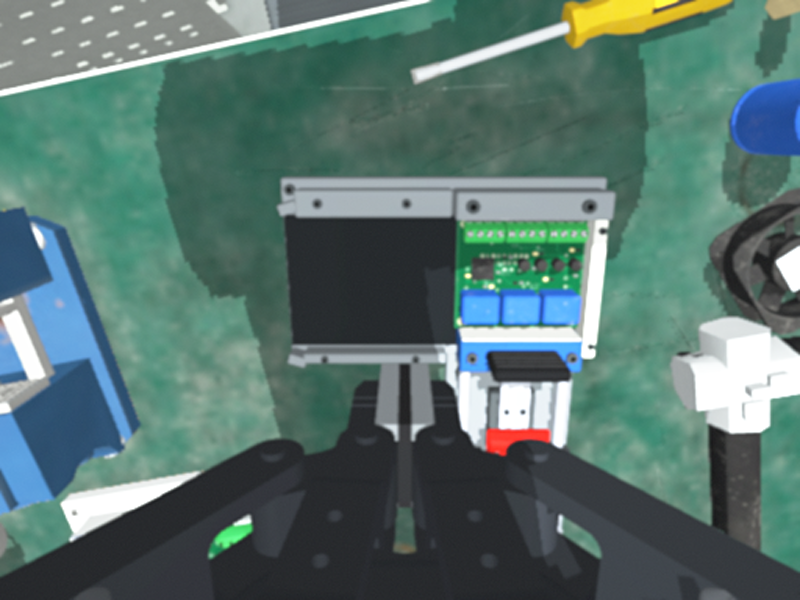

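The blue jaw at (520,350) has closed on the board at (522,272), which sits square against the fixed jaw and the end stop. The robot is clear of everything, so I'll hand in.

```bash
python3 -c "
from workcell import *
print(finish_job())"
```

```text
the job is handed in; nothing more can be done
None
```

The job is handed in, with no verdict returned: in the last wrist picture the relay board is home against the end stop with the jaw shut on it, and the robot was clear of everything and kept well away from the fan, capacitor and standoff.

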